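# Interleave and stack the next driver module in its carrier

## Task

One finished white driver module already lies in the black packing carrier. Lay the pink separator sheet flat on top of it, centred and square so that it covers the module, let go of it, and then stack the other white module on the sheet, right side up and lined up with the module below (either end may lead). Set the module down gently rather than dropping it, and leave the jar, the blue bin and the screwdriver alone.

Things in the scene. Friction and masses are not known exactly. Their poses are not given: they have to be found in the camera images.
- carrier: Black plastic packing carrier, fixed to the bench: base plate 192 (x) x 90 (y) x 15 mm thick, with an upright end stop at each x end (8 mm thick, 50 mm wide, top 60 mm above the bench, 168 mm clear between them); both long sides are open. Origin: centre of its underside, on the bench. x is along its length, z up.
- stand: Narrow low aluminium stand, fixed to the bench, 124 x 40 mm at its foot, 120 x 36 mm at its top, 25 mm high, on which the pink sheet waits. Origin: centre of its underside. x is along its length.
- sheet: Stiff flat pink antistatic separator sheet, 146 (x) x 62 (y) x 6 mm thick, 50 g, lying on the stand, overhanging it all round. Origin: centre of its underside. x is along its length.
- sheet_mid (a point): Centre of the pink sheet, 3 mm above its underside; axes as the sheet's.
- lower_module: White plastic driver module, a flat rectangular case 130 (x) x 50 (y) x 20 mm high with a green circuit board sunk inside its 4 mm rim, about 220 g; this one lies loose in the carrier, on its 15 mm base, clear of the end stops. Origin: centre of its underside. x is along its length, z up out of the open face.
- next_module: A second, identical white driver module (130 x 50 x 20 mm), lying on the bench, open face up. Origin: centre of its underside. x is along its length, z up.
- jar: Bystander: yellow jar with black cap, 52 mm across, 60 mm tall, standing on the bench. Origin: centre of its underside.
- bin: Bystander: empty blue parts bin, 90 x 120 x 50 mm, open on top. Origin: centre of its underside.
- screwdriver: Bystander: orange-handled screwdriver, 190 mm long, lying on the bench along its x. Origin: on the bench side, midway along it.

How it is judged:
By the outcome, as a careful person would: the job done as asked, in the order asked, and still so for the second after the job is handed in, with the robot touching nothing.
It also fails if it takes over 70 s, if anything falls off the work surface, if the arm or the gripper's body presses on something with over 40 N, if the wrist force passes 120 N, or if a joint passes its speed limit or range.

## Robot

A 6-joint arm with a two-finger parallel gripper is mounted at the origin on the work surface. World frame = base frame: x ahead of the robot, y to its left, z up, the work surface at z = 0. Lengths are in m, angles in rad, forces in N, time in s.
With the tool pointing down it reaches from about 0.35 to 0.775 m from the base axis. Payload 7.3 kg.
Tool frame: the origin (TCP) lies at the very end of the fingers, on their centre line; the grasp point (between the pads) lies grip_point_offset behind it (grip_point_offset is the distance from the TCP to the grasp point, in m); z points along the fingers, y is the direction in which the jaws open and shut (so a half turn about z gives the same grasp; the last joint's range is limited). The gripper opens to 92 mm and grips with 3 to 60 N. Pads are 19 mm wide; open, the fingers measure 130 mm over their backs; the gripper's body (75 mm by 190 mm) begins 47 mm behind the grasp point.
Start: joints at [-1.365, 0.342, 1.524, -0, 1.275, -0.146], TCP at [0.181, -0.493, 0.227] pointing down, gripper open.
Joint ranges: [-2.53, 2.53], [-0.77, 2.02], [0.04, 2.7], [-1, 4.14], [0.28, 2.66], [-3.11, 3.11]. Speed limits (rad/s): [2.57, 2.57, 3.14, 3.14, 3.14, 3.14].

## Interface

Orientations are given as [roll, pitch, yaw] about the fixed x, y, z axes, in that order (R = Rz(yaw) Ry(pitch) Rx(roll)).
In Python, from cell import * gives the robot as it stands.
- The arm moves only by the shell command python3 -m inch 'ROWS' [OPENING] [FORCE]. ROWS is JSON, a list that holds one entry, the list of rows, each a list of 4 numbers: the shift along the tool's x, y, z in mm, then the turn about the tool's z in rad. In form: [[[x, y, z, roll], ...]]. A call has 1 to 10 rows; each row shifts and turns the commanded pose from where the row before left it, along the tool's axes as they then stand; what a row does not reach is not made up. A row lasts 1/8 s, in which the tool goes at most 62.5 mm and 10.7 degrees, less where a joint would pass 70% of its speed; a pose out of reach is approached as far as the arm can. A call with a gripper value outside its range is refused whole. OPENING is the closure, from -1 (fully open) to 1 (shut), set as the call begins (- or left out, the last holds). The fingers move at their own pace and stop on an object; FORCE is the grip in N (left out, the last holds). Time passes only in rows, so rows that do not move let the fingers close. It gives the time, the measured TCP pose, the force and the opening at its end, in the units of the state.
- observe(): the state, without advancing time (a new reading comes with each control period).
- read_camera(name): name is "scene" or "top" or "wrist"; returns a dict with "img" (480x640x3 uint8, blue, green, red), "fx", "fy", "cx", "cy" (pixels), "eye" and "rotation" of the camera in the world; the wrist camera has in their place "T_tool_cam" (4x4, takes a point from camera to tool coordinates, whose origin is the TCP and whose axes are the flange's). Camera axes: x right, y down, z forward; pixel columns grow to the right and rows downward; lengths in m; the calibration is good to about 2 mm. The wrist camera is an equidistant fisheye: a pixel r from the principal point sees the ray r / f radians off the axis. A picture is of the moment at which its call begins: read the wrist's pose just before it. There is no depth.
- hand_in(): hands the job in, once; it reports no verdict.
Trained networks look in the newest picture that a camera, given by its name, has taken for a name from the list of things; names that differ only in an ending like _2 or _b are one class to them, and where a whole thing is asked for, a point or a joint stands for the part that bears it (a point fixed in the world has none). Each returns a list of dicts, best first, with "conf" (0 to 1); they miss things now and then, are a little off and sometimes report something else, mostly with a low value. They report only what shows in the picture. A call takes as long as a camera call.
- boxes_of(camera, label): "at" ([row, column] in pixels, amid what is visible of it).
- place_of(camera, label): "at" ([row, column] in pixels: a listed point, or the origin of a listed thing).
The state is a dict: "time": time; "qpos": joint angles; "qvel": joint speeds; "joint_efforts": joint torques, N m; "tool_pos": TCP position; "tool_rot": TCP orientation; "contact_force": force on the tool from outside, world axes, zero at the start; "torque": the same for the moment, N m; "opening": finger opening in m.
Only numpy, scipy, OpenCV 4.12 (cv2) and the standard library are available. Lean on these libraries where they do the work, as an engineer would, in place of code of your own. Each camera call takes 0.05 s, during which the arm holds its last target. There are 200 camera calls.

## Working session

There is one attempt and no reset: what is moved stays moved. The work goes in short steps, Python scripts to look and compute and a shell command to move; the robot and the scene stay as the last step left them, time stands still between calls to the robot, and variables do not carry over. Pictures are saved under pics/ and viewed, about 8 in all and at most 12, crops included, and the job is handed in when it is done.

```bash
mkdir -p pics; ls
python3 - <<'E'
from cell import *
import cv2
s=observe();print({k:s[k] for k in('time','tool_pos','tool_rot','opening','contact_force')}, )
try: print(grip_point_offset)
except Exception as e: print(e)
for c in('top','scene'):
    r=read_camera(c);cv2.imwrite(f'pics/{c}0.png',r['img']);print(c,r['fx'],r['fy'],r['cx'],r['cy'],r['eye'],r['rotation'])
    for l in('carrier','stand','sheet','sheet_mid','lower_module','next_module','jar','bin','screwdriver'):
        print(l,[(p['at'],round(p['conf'],2)) for p in place_of(c,l)[:3]])
E
```

```text
pics
{'time': 0.0, 'tool_pos': array([ 0.18084107, -0.49245187,  0.2260699 ]), 'tool_rot': array([-3.14013116e+00, -2.30331677e-04,  3.51757940e-01]), 'opening': 0.09183594165348212, 'contact_force': array([0.20059677, 0.65491056, 0.82322185])}
0.0188
top 552.5809708065232 552.5809708065232 326.5278478137727 239.83870569768942 [0.46864957 0.09880247 1.28734539] [-3.04172365 -0.01381881 -1.54728289]
carrier [([261.6, 372.8], 0.86)]
stand []
sheet [([297.6, 253.6], 0.94)]
sheet_mid [([297.1, 253.4], 0.96)]
lower_module [([256.4, 369.3], 0.92)]
next_module [([309.3, 465.9], 0.58)]
jar []
bin [([186.0, 439.7], 0.8)]
screwdriver [([252.0, 156.6], 0.61)]
scene 487.3462362491878 487.3462362491878 314.55720808706326 235.70759982453092 [ 1.23713152 -0.41292151  0.79314016] [-2.30224962e+00  1.38428592e-04  8.82755490e-01]
carrier [([271.6, 258.6], 0.85)]
stand [([200.4, 321.9], 0.6)]
sheet [([196.5, 319.2], 0.63)]
sheet_mid [([195.5, 319.9], 0.77)]
lower_module [([267.1, 260.6], 0.82)]
next_module [([284.9, 141.9], 0.61)]
jar [([271.1, 375.8], 0.81), ([186.8, 403.7], 0.32)]
bin [([362.5, 243.0], 0.82)]
screwdriver [([186.3, 402.4], 0.83)]
```

View pics/top0.png

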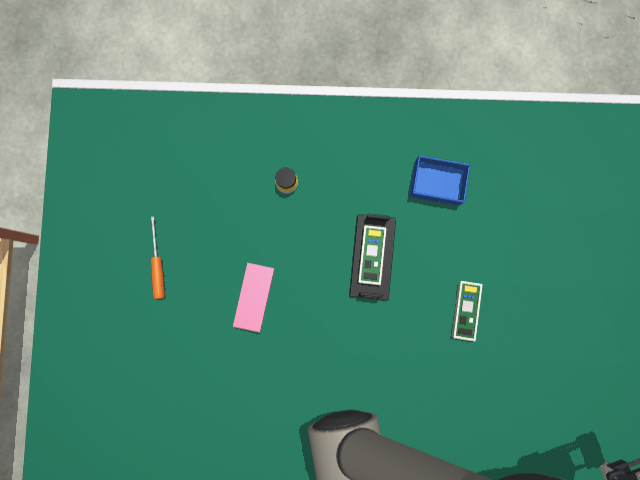

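View pics/scene0.png

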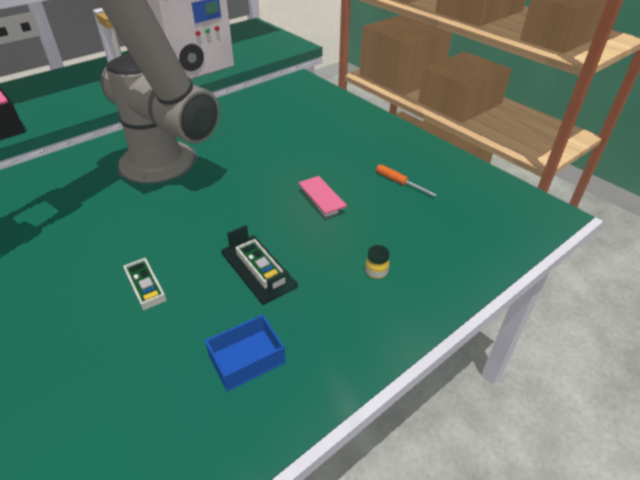

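The top view shows the pink sheet at about (297,253), the carrier and lower module at (257,372), and the next module at (311,467). The networks agree. The jar (180,286), bin and screwdriver are all clear of these.

```bash
cat > h.py <<'E'
from cell import *
import cv2, numpy as np
from scipy.spatial.transform import Rotation as Ro
def shot(cam):
    s=observe(); r=read_camera(cam)
    if cam=='wrist':
        T=np.eye(4);T[:3,:3]=Ro.from_euler('xyz',s['tool_rot']).as_matrix();T[:3,3]=s['tool_pos']
        W=T@np.array(r['T_tool_cam']);r['R'],r['o']=W[:3,:3],W[:3,3]
    else: r['R'],r['o']=Ro.from_euler('xyz',r['rotation']).as_matrix(),np.array(r['eye'])
    r['cam']=cam; return r
def plane(r,uv,z):
    uv=np.asarray(uv,float).reshape(-1,2); d=(uv-[r['cx'],r['cy']])/[r['fx'],r['fy']]
    if r['cam']=='wrist':
        t=np.linalg.norm(d,axis=1,keepdims=True)+1e-12; v=np.hstack([d/t*np.sin(t),np.cos(t)])
    else: v=np.hstack([d,np.ones((len(d),1))])
    v=v@r['R'].T; return r['o'][:2]+v[:,:2]*((z-r['o'][2])/v[:,2:])
def mask(r,kind):
    h=cv2.cvtColor(r['img'],cv2.COLOR_BGR2HSV)
    if kind=='pink': return cv2.inRange(h,(155,60,100),(179,255,255))
    return cv2.inRange(h,(0,0,150),(179,50,255))
def rect(r,kind,z,near,rad=.11,size=None):
    """metric min-area rect of coloured pixels within rad of near: centre, (long, short), yaw of long side"""
    v,u=np.nonzero(mask(r,kind)); p=plane(r,np.c_[u,v],z); 
    ok=np.linalg.norm(p-near,axis=1)<rad
    m=np.zeros(r['img'].shape[:2],np.uint8); m[v[ok],u[ok]]=255
    n,lab,st,_=cv2.connectedComponentsWithStats(m); k=1+np.argmax(st[1:,4]); v,u=np.nonzero(lab==k)
    p=plane(r,np.c_[u,v],z)
    c,(w,h),a=cv2.minAreaRect((p*1000).astype(np.float32)); a=np.radians(a)
    if w<h: w,h,a=h,w,a+np.pi/2
    return np.round(np.array(c)/1000,4),np.round((w,h),1),round((a+np.pi/2)%np.pi-np.pi/2,4)
def go(xy,yaw):
    s=observe();y0=s['tool_rot'][2];d=np.asarray(xy)-s['tool_pos'][:2]
    t=(yaw-y0+np.pi/2)%np.pi-np.pi/2
    print('tcp',s['tool_pos'].round(4),'rot',s['tool_rot'].round(4),'F',s['contact_force'].round(1),'open',round(s['opening'],4),'t',s['time'])
    print('move tool x,y mm first (no turn):',(1000*d@np.array([[np.cos(y0),np.sin(y0)],[np.sin(y0),-np.cos(y0)]]).T).round(1),
     'after turn:',(1000*d@np.array([[np.cos(y0+t),np.sin(y0+t)],[np.sin(y0+t),-np.cos(y0+t)]]).T).round(1),'roll',round(-t,4))
E
python3 - <<'E'
from h import *
r=shot('top')
ps=plane(r,[253.5,297.2],.028)[0];pl=plane(r,[372,256],.035)[0];pn=plane(r,[467,311],.02)[0]
S=rect(r,'pink',.031,ps);L=rect(r,'white',.035,pl);N=rect(r,'white',.02,pn)
print(S,L,N); print('jar',plane(r,[286,181],.06))
r=shot('wrist');cv2.imwrite('pics/w0.png',r['img']);print(r['T_tool_cam'],r['fx'])
go(S[0],S[2])
E
```

```text
(array([0.4609, 0.2471]), array([147.7,  62.5]), np.float64(-0.1885)) (array([ 0.5634, -0.0199]), array([132.3,  50.6]), np.float64(-0.0862)) (array([ 0.442 , -0.2416]), array([131.5,  50.3]), np.float64(-0.1285))
jar [[0.72299623 0.17920998]]
[[ 6.86303292e-04 -9.67354614e-01 -2.53425687e-01  6.88885503e-02]
 [ 9.99999518e-01  8.41907147e-04 -5.05551761e-04 -4.42605635e-04]
 [ 7.02408726e-04 -2.53425218e-01  9.67354726e-01 -1.57693237e-01]
 [ 0.00000000e+00  0.00000000e+00  0.00000000e+00  1.00000000e+00]] 371.64829954431775
tcp [ 0.1809 -0.4929  0.2267] rot [3.1415 0.     0.3518] F [ 0.1 -0.8 -0.1] open 0.092 t 1.1
move tool x,y mm first (no turn): [ 517.8 -598.2] after turn: [ 136.4 -779.3] roll 0.5403
```

```bash
python3 -m inch '[[[41,-18,0,0],[41,-18,0,0],[41,-18,0,0],[41,-18,0,0],[41,-18,0,0],[41,-18,0,0],[41,-18,0,0],[41,-18,0,0],[0,0,0,0.16],[0,0,0,0.16]]]' && python3 -m inch '[[[0,0,0,0.16],[0,0,0,0]]]'
python3 - <<'E'
from h import *
r=shot('wrist');cv2.imwrite('pics/w1.png',r['img'])
print(rect(r,'white',.02,[.442,-.2416]))
go([.5634,-.0199],-.0862)
E
```

```text
time: 2.35
tool_pos: [0.4397, -0.244, 0.2267]
tool_rot: [3.141, 0.0, 0.028]
contact_force: [-0.4, -0.2, 0.1]
opening: 0.0921
time: 2.6
tool_pos: [0.4392, -0.2446, 0.2267]
tool_rot: [3.141, 0.0, -0.127]
contact_force: [-0.2, 0.2, -0.4]
opening: 0.092
(array([ 0.4436, -0.2408]), array([130.9,  51.7]), np.float64(-0.1283))
tcp [ 0.4392 -0.2446  0.2267] rot [ 3.1415e+00 -1.0000e-04 -1.2480e-01] F [-0.1 -0.1  0.2] open 0.092 t 2.65
move tool x,y mm first (no turn): [  95.2 -238.4] after turn: [ 104.4 -234.6] roll -0.0386
```

View pics/w1.png

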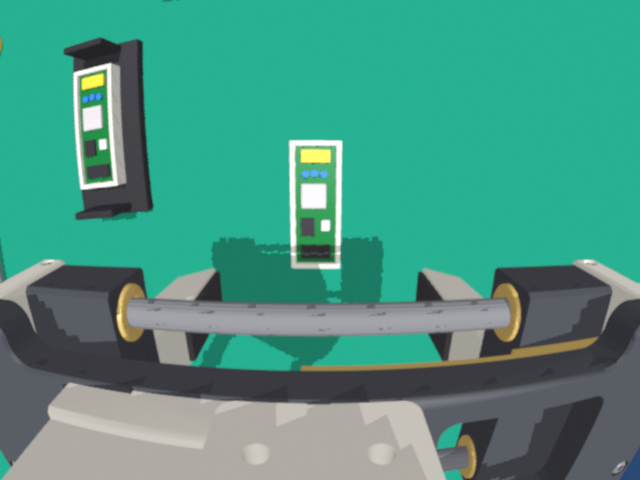

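The wrist view shows the next module centred near (205,315) and face up, which matches the top view to about 2 mm. Next I'll look at the lower module on the way to the sheet.

```bash
python3 -m inch '[[[16,-39,0,-0.038],[17,-39,0,0],[17,-39,0,0],[17,-39,0,0],[18,-39,0,0],[18,-40,0,0],[0,0,0,0],[0,0,0,0]]]'
python3 - <<'E'
from h import *
r=shot('wrist');cv2.imwrite('pics/w2.png',r['img'])
print(rect(r,'white',.035,[.5634,-.0199]))
go([.4609,.2471],-.1885)
E
```

```text
time: 3.65
tool_pos: [0.5641, -0.021, 0.2265]
tool_rot: [3.141, 0.001, -0.088]
contact_force: [0.2, -0.1, -0.6]
opening: 0.0915
(array([ 0.5651, -0.0193]), array([131.1,  52.4]), np.float64(-0.0879))
tcp [ 0.564  -0.0214  0.2266] rot [ 3.1411e+00  4.0000e-04 -8.9400e-02] F [ 0.2  0.4 -0.8] open 0.0917 t 3.7
move tool x,y mm first (no turn): [-126.6 -258.2] after turn: [-151.6 -244.5] roll 0.0991
```

View pics/w2.png

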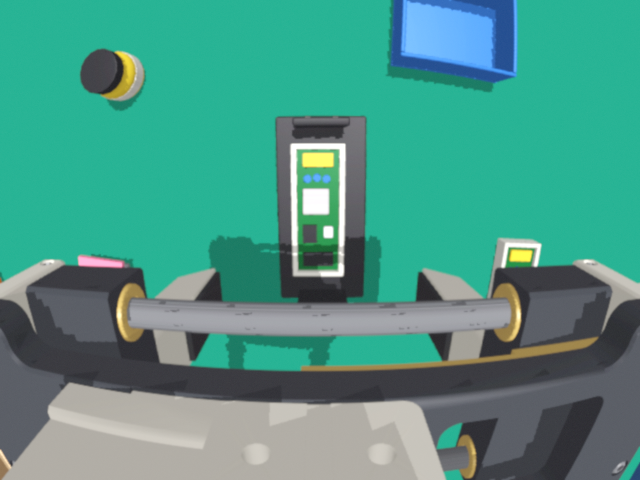

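The lower module sits in the carrier at about (0.5645, -0.0196), yaw -0.088. Now to the sheet.

```bash
python3 -m inch '[[[0,0,0,0.099],[-25,-41,0,0],[-25,-41,0,0],[-25,-41,0,0],[-25,-41,0,0],[-26,-41,0,0],[-26,-40,0,0],[0,0,0,0],[0,0,0,0]]]'
python3 - <<'E'
from h import *
r=shot('wrist')
S=rect(r,'pink',.031,[.461,.247]);print(S)
go(S[0],S[2])
t=shot('top'); print('carrier',plane(t,[372.8,261.6],0), [ (p['at'],p['conf']) for p in place_of('top','carrier')], [ (p['at'],p['conf']) for p in place_of('top','lower_module')])
h=cv2.cvtColor(t['img'],cv2.COLOR_BGR2HSV); m=cv2.inRange(h,(0,0,0),(179,255,70)); v,u=np.nonzero(m); p=plane(t,np.c_[u,v],.015); ok=np.linalg.norm(p-[.5645,-.02],axis=1)<.13; print(ok.sum(),cv2.minAreaRect((1000*p[ok]).astype(np.float32)))
cv2.imwrite('pics/t1.png',cv2.resize(t['img'][200:320,320:420],None,fx=5,fy=5,interpolation=cv2.INTER_CUBIC))
E
```

```text
time: 4.82
tool_pos: [0.4615, 0.2474, 0.2268]
tool_rot: [3.141, -0.001, -0.189]
contact_force: [-0.1, -0.7, -0.2]
opening: 0.0917
(array([0.45  , 0.2495]), array([120.1,  62.6]), np.float64(-0.1897))
tcp [0.4617 0.2471 0.2267] rot [ 3.1411e+00 -4.0000e-04 -1.9050e-01] F [-0.1  0.7 -0.6] open 0.0919 t 4.875
move tool x,y mm first (no turn): [-12.   -0.1] after turn: [-12.   -0.1] roll -0.0008
carrier [[ 0.5496749  -0.02517732]] [([258.8, 372.0], 0.83)] [([254.7, 368.6], 0.76)]
568 ((560.262451171875, -22.32312774658203), (90.58855438232422, 194.19168090820312), 85.48336029052734)
```

View pics/t1.png

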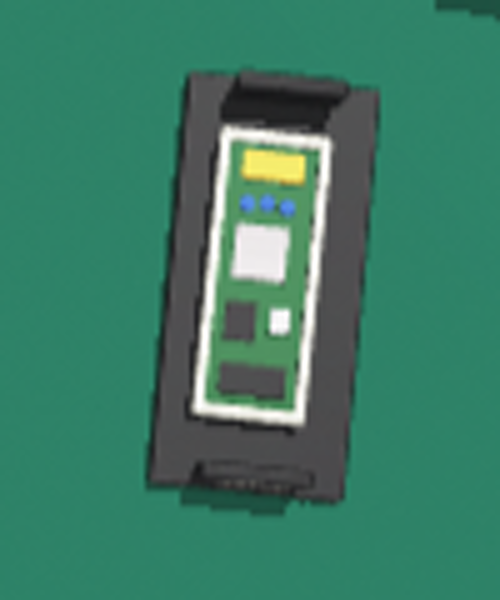

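Run:
```python
from h import *
r=shot('wrist');m=mask(r,'pink');print(plane(r,[[0,0]],.031))
cv2.imwrite('pics/w3.png',r['img'])
u=np.nonzero(m);print(u[0].min(),u[0].max(),u[1].min(),u[1].max())
```

```text
[[0.82852871 0.59980276]]
139 281 286 351
```

View pics/w3.png

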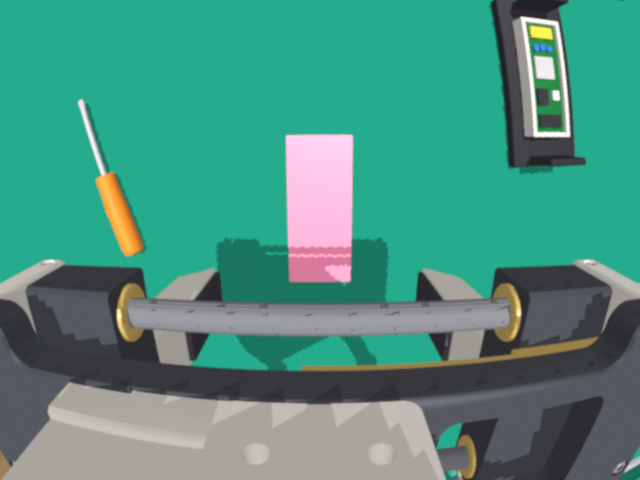

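The wrist view shows the whole sheet (rows 135–282, columns 286–352). The short length was only overexposure, so I'll relax the saturation limit.

```bash
sed -i 's/(155,60,100)/(150,22,100)/' h.py; python3 -m inch '[[[0,0,40,0],[0,0,40,0],[0,0,40,0],[0,0,10,0],[0,0,0,0]]]'
python3 - <<'E'
from h import *
r=shot('wrist')
S=rect(r,'pink',.031,[.461,.247]);print(S)
go(S[0],S[2])
E
```

```text
time: 5.7
tool_pos: [0.4615, 0.2483, 0.097]
tool_rot: [3.141, 0.0, -0.19]
contact_force: [-0.6, 0.3, -0.3]
opening: 0.0917
(array([0.4802, 0.2439]), array([111.6,  62.8]), np.float64(-0.1868))
tcp [0.4621 0.2486 0.0978] rot [-3.1408e+00 -1.5000e-03 -1.8960e-01] F [-0.2  0.3  0.6] open 0.0919 t 5.75
move tool x,y mm first (no turn): [18.7  1.2] after turn: [18.7  1.3] roll -0.0028
```

```bash
python3 -m inch '[[[1,1,20,0],[0,0,25,0],[0,0,25,0],[0,0,15,0],[0,0,0,0],[0,0,0,0]]]' && python3 -m inch '[[[0,0,0,0],[0,0,0,0],[0,0,0,0],[0,0,0,0],[0,0,0,0],[0,0,0,0]]]' 1 20
```

```text
time: 6.5
tool_pos: [0.4628, 0.2477, 0.0128]
tool_rot: [-3.141, -0.002, -0.189]
contact_force: [1.1, -0.4, -0.6]
opening: 0.0916
time: 7.25
tool_pos: [0.462, 0.2474, 0.0118]
tool_rot: [3.142, -0.0, -0.189]
contact_force: [-0.5, -0.2, 3.5]
opening: 0.0619
```

```bash
python3 -m inch '[[[0,0,-10,0],[0,0,-25,0],[0,0,-35,0],[0,0,-35,0],[0,0,-35,0],[0,0,0,0],[0,0,0,0]]]'
python3 - <<'E'
from h import *
r=shot('wrist');s=observe();z=s['tool_pos'][2]+.0192
S=rect(r,'pink',z,s['tool_pos'][:2]);print(S)
y=s['tool_rot'][2];d=(S[0]-s['tool_pos'][:2])*1000;a=d@[np.cos(y),np.sin(y)];print('sheet centre in tool x (from far end):',a+S[1][0]/2-73,'tool y:',d@[np.sin(y),-np.cos(y)],'yaw rel',S[2]-y)
cv2.imwrite('pics/w4.png',r['img'])
go([.5645,-.0196],-.088)
E
```

```text
time: 8.12
tool_pos: [0.4615, 0.2472, 0.1513]
tool_rot: [3.141, 0.001, -0.189]
contact_force: [-0.3, -0.9, -0.2]
opening: 0.0617
(array([0.4997, 0.2409]), array([71.1, 62.9]), np.float64(-0.1883))
sheet centre in tool x (from far end): 1.5184096324849463 tool y: -1.118259932574407 yaw rel 0.0009116256219571517
tcp [0.4612 0.2471 0.1507] rot [ 3.1405e+00  1.7000e-03 -1.8920e-01] F [-0.1  0.9 -1.5] open 0.062 t 8.175
move tool x,y mm first (no turn): [151.6 242.5] after turn: [126.3 256.6] roll -0.1012
```

View pics/w4.png

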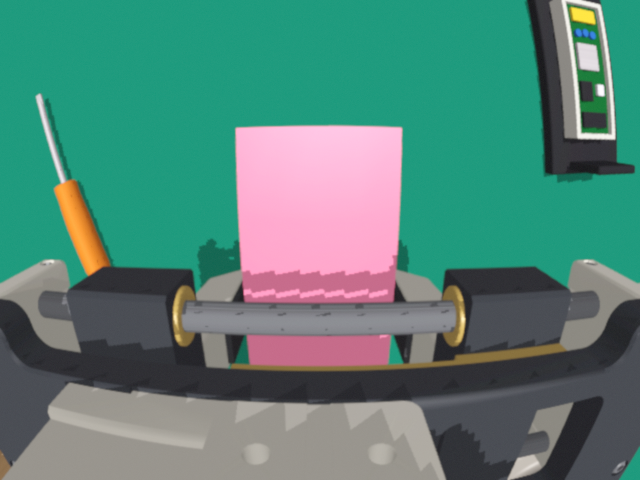

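Held level: the grip is square and the sheet centre is 1.5 mm ahead of the TCP. Carrying it over the lower module, in two stages.

```bash
python3 -m inch '[[[0,0,0,-0.101],[18,37,0,0],[18,37,0,0],[18,37,0,0],[18,37,0,0],[18,37,0,0],[18,36,0,0],[17,36,0,0],[0,0,0,0],[0,0,0,0]]]'
python3 - <<'E'
from h import *
go([.5632,-.0199],-.088)
E
```

```text
time: 9.43
tool_pos: [0.563, -0.0192, 0.1505]
tool_rot: [-3.141, 0.003, -0.089]
contact_force: [-0.3, 1.1, -0.6]
opening: 0.0616
tcp [ 0.563  -0.0192  0.1505] rot [-3.1411e+00  2.6000e-03 -8.8600e-02] F [-0.3  1.1 -0.6] open 0.0616 t 9.425
move tool x,y mm first (no turn): [0.3 0.7] after turn: [0.3 0.7] roll -0.0006
```

```bash
python3 -m inch '[[[0,0.5,30,0],[0,0,30,0],[0,0,30,0],[0,0,20,0],[0,0,10,0],[0,0,4,0],[0,0,0,0],[0,0,0,0]]]' && python3 -m inch '[[[0,0,1,0],[0,0,1,0],[0,0,1,0],[0,0,1,0],[0,0,0,0],[0,0,0,0]]]'
```

```text
time: 10.42
tool_pos: [0.5643, -0.0201, 0.0285]
tool_rot: [3.141, -0.001, -0.088]
contact_force: [-0.4, -0.4, -0.5]
opening: 0.0615
time: 11.18
tool_pos: [0.5638, -0.0201, 0.0237]
tool_rot: [3.142, -0.0, -0.088]
contact_force: [-0.4, -0.2, 0.3]
opening: 0.0616
```

```bash
python3 -m inch '[[[0,0,0.5,0],[0,0,0.5,0],[0,0,0.5,0],[0,0,0,0],[0,0,0,0]]]'; python3 -m inch '[[[0,0,0,0],[0,0,0,0],[0,0,0,0]]]'
```

```text
time: 11.8
tool_pos: [0.5638, -0.0201, 0.0222]
tool_rot: [3.141, -0.0, -0.088]
contact_force: [0.4, 0.1, -1.6]
opening: 0.0615
time: 12.18
tool_pos: [0.5638, -0.0201, 0.0222]
tool_rot: [3.141, -0.0, -0.088]
contact_force: [-0.0, 0.1, -0.4]
opening: 0.0618
```

```bash
python3 -m inch '[[[0,0,0.5,0],[0,0,0.5,0],[0,0,0,0],[0,0,0,0]]]'
```

```text
time: 12.68
tool_pos: [0.5639, -0.0201, 0.0218]
tool_rot: [3.141, -0.0, -0.088]
contact_force: [-2.3, 0.7, 4.8]
opening: 0.0616
```

```bash
python3 -m inch '[[[0,0,0,0],[0,0,0,0],[0,0,0,0],[0,0,0,0],[0,0,0,0]]]' -1 && python3 -m inch '[[[0,0,-15,0],[0,0,-35,0],[0,0,-45,0],[0,0,-45,0],[0,0,-45,0],[0,0,-20,0],[0,0,0,0],[0,0,0,0]]]'
python3 - <<'E'
from h import *
r=shot('wrist');print('sheet',rect(r,'pink',.041,[.5645,-.02]))
cv2.imwrite('pics/w5.png',r['img'])
t=shot('top');print('top',rect(t,'pink',.041,[.5645,-.02]))
go([.443,-.2412],-.128)
E
```

```text
time: 13.3
tool_pos: [0.5638, -0.0201, 0.0212]
tool_rot: [3.142, 0.0, -0.088]
contact_force: [0.7, 0.1, -0.4]
opening: 0.0915
time: 14.3
tool_pos: [0.5632, -0.02, 0.2255]
tool_rot: [-3.142, 0.001, -0.088]
contact_force: [-0.4, -0.1, 0.8]
opening: 0.0917
sheet (array([ 0.5651, -0.0193]), array([147.5,  65.8]), np.float64(-0.0873))
top (array([ 0.5199, -0.0304]), array([64.1, 34.3]), np.float64(-0.1042))
tcp [ 0.5631 -0.02    0.2249] rot [-3.1415e+00  2.6000e-03 -8.8200e-02] F [0.2 0.7 0.3] open 0.0918 t 14.4
move tool x,y mm first (no turn): [-100.2  230.9] after turn: [-90.9 234.7] roll 0.0398
```

View pics/w5.png

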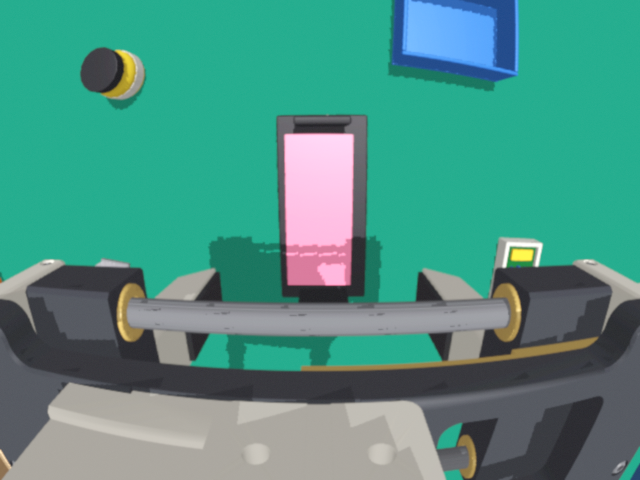

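The sheet is flat and inside the carrier at (0.5651, -0.0193), yaw -0.087, exactly where this camera saw the module. Now for the next module.

```bash
python3 -m inch '[[[0,0,0,0.04],[-15,39,0,0],[-15,39,0,0],[-15,39,0,0],[-15,39,0,0],[-15,39,0,0],[-15,40,0,0],[0,0,0,0],[0,0,0,0]]]' ; python3 -m inch '[[[0,0,40,0],[0,0,45,0],[0,0,40,0],[0,0,0,0],[0,0,0,0]]]'
python3 - <<'E'
from h import *
r=shot('wrist');S=rect(r,'white',.02,[.4435,-.2416]);print(S)
s=observe();y=s['tool_rot'][2];d=(S[0]-s['tool_pos'][:2])*1000;print('far-end based x:',d@[np.cos(y),np.sin(y)]+S[1][0]/2-65)
go([.4435,-.2416],-.128)
E
```

```text
time: 15.52
tool_pos: [0.4444, -0.2413, 0.2255]
tool_rot: [-3.141, 0.001, -0.129]
contact_force: [-0.3, -0.3, -0.1]
opening: 0.0918
time: 16.15
tool_pos: [0.4456, -0.2416, 0.1025]
tool_rot: [3.141, -0.002, -0.127]
contact_force: [0.0, 0.3, 0.5]
opening: 0.0916
(array([ 0.3862, -0.2344]), array([196.1,  17. ]), np.float64(1.4442))
far-end based x: -26.97460325754124
tcp [ 0.4457 -0.242   0.1029] rot [ 3.1401e+00 -2.6000e-03 -1.2740e-01] F [-0.   0.1  0.6] open 0.0917 t 16.2
move tool x,y mm first (no turn): [-2.3 -0.1] after turn: [-2.3 -0.1] roll 0.0006
```

```bash
python3 -m inch '[[[-1.5,0,30,0],[0,0,30,0],[0,0,25,0],[0,0,12,0],[0,0,0,0],[0,0,0,0]]]' && python3 -m inch '[[[0,0,0,0],[0,0,0,0],[0,0,0,0],[0,0,0,0],[0,0,0,0],[0,0,0,0],[0,0,0,0]]]' 1 25
```

```text
time: 16.95
tool_pos: [0.4438, -0.2421, 0.0054]
tool_rot: [3.14, -0.002, -0.128]
contact_force: [0.2, -0.1, -0.7]
opening: 0.0918
time: 17.82
tool_pos: [0.443, -0.2416, 0.0042]
tool_rot: [3.141, -0.0, -0.128]
contact_force: [-0.6, 0.2, 0.6]
opening: 0.0495
```

```bash
python3 -m inch '[[[0,0,-10,0],[0,0,-25,0],[0,0,-35,0],[0,0,-35,0],[0,0,-35,0],[0,0,0,0],[0,0,0,0]]]'
python3 - <<'E'
from h import *
r=shot('wrist');s=observe();z=s['tool_pos'][2]+.0158
m=mask(r,'white');v,u=np.nonzero(m);p=(plane(r,np.c_[u,v],z)-s['tool_pos'][:2])*1000
y=s['tool_rot'][2];a=p@np.array([[np.cos(y),np.sin(y)],[np.sin(y),-np.cos(y)]]).T
k=(a[:,0]>45)&(a[:,0]<80)&(abs(a[:,1])<35)
b=a[k];print('far end tool x',np.percentile(b[:,0],[98,99.8]),'y range',np.percentile(b[:,1],[.5,99.5]))
cv2.imwrite('pics/w6.png',r['img'])
go([.5653,-.0201],-.0877)
E
```

```text
time: 18.7
tool_pos: [0.4423, -0.241, 0.1435]
tool_rot: [-3.141, 0.001, -0.128]
contact_force: [0.4, -0.4, -2.1]
opening: 0.0502
far end tool x [66.24482365 66.37104009] y range [-26.0256164   24.36069429]
tcp [ 0.4422 -0.2409  0.143 ] rot [-3.1404e+00  2.3000e-03 -1.2820e-01] F [ 0.3  0.3 -3.1] open 0.0498 t 18.75
move tool x,y mm first (no turn): [  93.9 -234.7] after turn: [ 103.3 -230.7] roll -0.0405
```

View pics/w6.png

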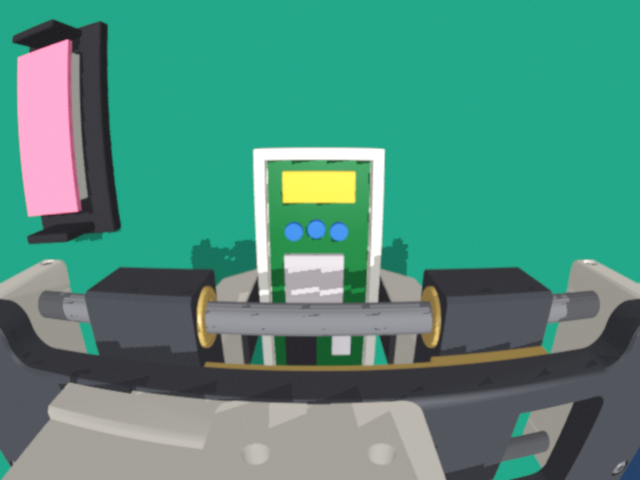

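The module is held square and level, its centre 1.3 mm ahead of the TCP. Carrying it over the sheet.

```bash
python3 -m inch '[[[0,0,0,-0.04],[17,-38,0,0],[17,-38,0,0],[17,-39,0,0],[17,-39,0,0],[17,-39,0,0],[17,-38,0,0],[0,0,0,0],[0,0,0,0],[0,0,0,0]]]'
python3 - <<'E'
from h import *
go([.564,-.0201],-.0877)
E
```

```text
time: 20.0
tool_pos: [0.5643, -0.0214, 0.1437]
tool_rot: [3.141, 0.001, -0.09]
contact_force: [-0.1, -0.5, -2.9]
opening: 0.0493
tcp [ 0.5643 -0.0214  0.1437] rot [ 3.1413e+00  1.3000e-03 -8.9500e-02] F [-0.1 -0.5 -2.9] open 0.0493 t 20.0
move tool x,y mm first (no turn): [-0.4 -1.2] after turn: [-0.4 -1.2] roll -0.0018
```

```bash
python3 -m inch '[[[0,-1,25,-0.002],[0,0,30,0],[0,0,20,0],[0,0,12,0],[0,0,5,0],[0,0,0,0],[0,0,0,0],[0,0,0,0]]]'
python3 - <<'E'
from h import *
go([.564,-.0201],-.0877)
E
```

```text
time: 21.0
tool_pos: [0.5654, -0.0194, 0.0528]
tool_rot: [3.141, -0.001, -0.086]
contact_force: [-0.8, -0.1, -2.3]
opening: 0.0497
tcp [ 0.5654 -0.0194  0.0528] rot [ 3.1414e+00 -1.3000e-03 -8.6100e-02] F [-0.8 -0.1 -2.3] open 0.0497 t 21.0
move tool x,y mm first (no turn): [-1.4  0.8] after turn: [-1.4  0.8] roll 0.0016
```

```bash
python3 -m inch '[[[-0.7,0.5,2,0],[0,0,2,0],[0,0,1,0],[0,0,0,0],[0,0,0,0],[0,0,0,0]]]'
python3 - <<'E'
from h import *
go([.564,-.0201],-.0877)
E
```

```text
time: 21.75
tool_pos: [0.5644, -0.0198, 0.0472]
tool_rot: [3.141, -0.0, -0.086]
contact_force: [-0.5, -0.1, -1.6]
opening: 0.0498
tcp [ 0.5644 -0.0198  0.0472] rot [ 3.1415e+00 -1.0000e-04 -8.6200e-02] F [-0.5 -0.1 -1.6] open 0.0498 t 21.75
move tool x,y mm first (no turn): [-0.3  0.3] after turn: [-0.3  0.3] roll 0.0015
```

```bash
python3 -m inch '[[[-0.3,0.2,0.5,0.001],[0,0,0.5,0],[0,0,0.5,0],[0,0,0,0],[0,0,0,0],[0,0,0,0]]]'; python3 -m inch '[[[0,0,0.4,0],[0,0,0,0],[0,0,0,0],[0,0,0,0]]]'
```

```text
time: 22.5
tool_pos: [0.564, -0.02, 0.0457]
tool_rot: [3.141, -0.0, -0.087]
contact_force: [0.1, 1.0, -2.1]
opening: 0.05
time: 23.0
tool_pos: [0.564, -0.02, 0.0453]
tool_rot: [3.142, -0.0, -0.087]
contact_force: [0.1, -0.2, -2.3]
opening: 0.0496
```

```bash
python3 -m inch '[[[0,0,0.5,0],[0,0,0,0],[0,0,0,0],[0,0,0,0]]]'; python3 -m inch '[[[0,0,0.4,0],[0,0,0,0],[0,0,0,0],[0,0,0,0]]]'
```

```text
time: 23.5
tool_pos: [0.564, -0.02, 0.0452]
tool_rot: [3.141, -0.0, -0.087]
contact_force: [-2.5, -0.4, 5.6]
opening: 0.0501
time: 24.0
tool_pos: [0.564, -0.02, 0.0452]
tool_rot: [3.141, -0.0, -0.087]
contact_force: [-3.6, 0.5, 9.7]
opening: 0.0498
```

Firm contact. I'll ease the push, release, rise and check.

```bash
python3 -m inch '[[[0,0,-0.6,0],[0,0,0,0],[0,0,0,0]]]'; python3 -m inch '[[[0,0,0,0],[0,0,0,0],[0,0,0,0],[0,0,0,0],[0,0,0,0]]]' -1 && python3 -m inch '[[[0,0,-15,0],[0,0,-35,0],[0,0,-45,0],[0,0,-45,0],[0,0,-40,0],[0,0,0,0],[0,0,0,0],[0,0,0,0]]]'
python3 - <<'E'
from h import *
r=shot('wrist')
print('module',rect(r,'white',.061,[.5645,-.02]),'sheet',rect(r,'pink',.041,[.5645,-.02],.12))
go([.5653,-.0201],-.0877)
c=shot('scene');cv2.imwrite('pics/end.png',np.hstack([r['img'][60:360,170:470],cv2.resize(c['img'][200:320,190:350],(400,300),interpolation=cv2.INTER_CUBIC)]))
E
```

```text
time: 24.38
tool_pos: [0.564, -0.02, 0.0452]
tool_rot: [3.141, -0.0, -0.087]
contact_force: [-3.1, 1.1, 5.3]
opening: 0.0498
time: 25.0
tool_pos: [0.564, -0.02, 0.045]
tool_rot: [3.142, -0.0, -0.087]
contact_force: [0.0, 0.4, -0.3]
opening: 0.0909
time: 26.0
tool_pos: [0.5633, -0.0199, 0.2238]
tool_rot: [-3.141, 0.003, -0.087]
contact_force: [0.7, -0.2, 0.1]
opening: 0.0916
module (array([ 0.5681, -0.0193]), array([137.5,  56.5]), np.float64(-0.095)) sheet (array([ 0.5652, -0.0194]), array([148.7,  65.9]), np.float64(-0.0854))
tcp [ 0.5633 -0.0199  0.2238] rot [-3.1414e+00  2.6000e-03 -8.7200e-02] F [ 0.1 -0.4  0.3] open 0.0917 t 26.05
move tool x,y mm first (no turn): [2. 0.] after turn: [2. 0.] roll 0.0005
```

View pics/end.png

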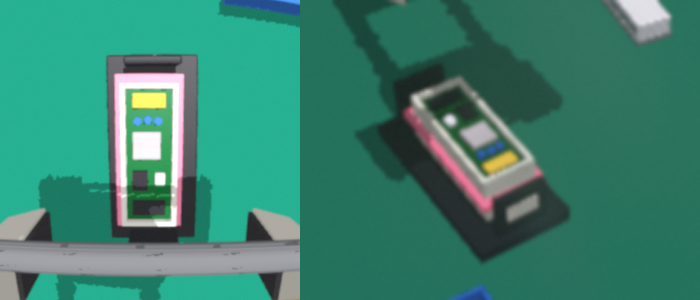

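The crops show the stack square: pink margins are even on both sides, and the lengthwise margins match what parallax predicts. The gripper is clear of everything.

```bash
python3 -c "
from cell import *
print(hand_in())"
```

```text
the job is handed in; nothing more can be done
None
```

I laid the pink sheet flat on the lower module and released it. I then set the second module on it, face up, and handed the job in at about 26 s of the 70 s. `hand_in()` gives no verdict.

- **Sheet:** after release it measured (0.5651, -0.0193) m, yaw -0.087. That matches the wrist camera's earlier reading of the lower module (0.5651, -0.0193, yaw -0.088). After stacking it still read (0.5652, -0.0194).
- **Second module:** I lowered it in small steps until it touched; the force reading on the tool was about 10 N, and I eased off before opening. It was released with the tool about 1 mm or less from the planned spot. In the final crops it is face up on the sheet, inside the pink edges, with even margins on both sides. The lengthwise margins match what parallax predicts.
- **Checks that failed or disagreed:**
    - The last measurement of the top module gave 137 x 56 mm, about 3 mm off in x and yaw -0.095. Overexposed pink most likely leaked into the white mask, so I relied on the picture and the tool pose.
    - Top-camera checks of the stack were not usable. The one I tried, on the sheet, failed, probably because the arm blocked the view.
- **Bystanders:** I kept clear of the jar, bin and screwdriver throughout, but did not re-measure them at the end.

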